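Snap the feed roller into the label printer

ROBOT

A 7-joint arm with a two-finger parallel gripper is mounted at the origin on the work surface. World frame = base frame: x ahead of the robot, y to its left, z up, the work surface at z = 0. Lengths are in mm, angles in rad, forces in N, time in s.
With the tool pointing down it reaches from about 400 to 875 mm from the base axis. Payload 6.5 kg.
Tool frame: the origin (TCP) lies between the finger pads; the fingertips stand 22 mm ahead of it and the grasp point (between the pads) lies 3 mm ahead of it; z points along the fingers, y is the direction in which the jaws open and shut (so a half turn about z gives the same grasp; the last joint's range is limited). The gripper opens to 85 mm and grips with 20 to 120 N. Pads are 22 mm wide; open, the fingers measure 114 mm over their backs; the gripper's body (76 mm by 85 mm) begins 54 mm behind the grasp point. The pads swing forward as they close: fully open they stand 13 mm farther back than shut.
Start: joints at [1.123, 0.536, -0.004, 1.538, 0.003, 1.067, -0.071], TCP at [242.18, -603.191, 253.29] pointing down, gripper open.
Joint ranges: [-2.7, 2.7], [-0.37, 2.16], [-1.27, 1.26], [0.24, 2.4], [-1.31, 4.45], [0.19, 1.91], [-2.76, 2.76]. Speed limits (rad/s): [2.39, 2.39, 3.14, 3.14, 3.14, 3.14, 3.14].

INTERFACE

Orientations are given as a unit quaternion [x, y, z, w].
In Python, from plant import ctrl gives the robot as it stands.
- The arm moves only by the tool servo_tool, never from a script. Its argument "motion" is a list of rows, each a list of 7 numbers: the closure, from -1 (fully open) to 1 (shut), then the shift along the tool's x, y, z in m, then the turn, a rotation vector about the tool's x, y, z in degrees. In form: [[claw, x, y, z, wx, wy, wz], ...]. A call has 1 to 10 rows; each row is the pose to reach, as a shift and turn from the pose commanded when the call began, along the tool's axes at that moment; what a row does not reach only later rows make up. A row lasts 1/12 s, in which the tool goes at most 41.7 mm and 7.16 degrees, less where a joint would pass 70% of its speed; a pose out of reach is approached as far as the arm can. A call with a gripper value outside its range is refused whole. The fingers move at their own pace and stop on an object; "squeeze" is the grip in N (left out, the last holds). Time passes only in rows, so rows that repeat a pose let the fingers close. It gives the time, the measured TCP pose, the force and the opening at its end, in the units of the state.
- ctrl.get_obs(): the state, without advancing time (a new reading comes with each control period).
- ctrl.snapshot(name): name is "scene" or "side" or "wrist"; returns a dict with "img" (384x512x3 uint8, red, green, blue), "depth" (384x512 float32, mm along the optical axis (not along the pixel's ray), 0 where there is no reading), "fx", "fy", "cx", "cy" (pixels), "rvec" (rotation vector, rad) and "tvec" (3), from world to camera coordinates, as OpenCV has them; the wrist camera has in their place "tool_from_camera" (4x4, takes a point from camera to tool coordinates, whose origin is the TCP and whose axes are the flange's). Camera axes: x right, y down, z forward; pixel columns grow to the right and rows downward; lengths in mm; the calibration is good to about 2 mm. A picture is of the moment at which its call begins: read the wrist's pose just before it.
- ctrl.finish_job(): hands the job in, once; it reports no verdict.
The state is a dict: "t": time; "qpos": joint angles; "qvel": joint speeds; "joint_torque": joint torques, N m; "tool_pos": TCP position; "tool_rot": TCP orientation; "force": force on the tool from outside, world axes, zero at the start; "wrist_torque": the same for the moment, N m; "gripper_width": finger opening in mm.
Only numpy, scipy, OpenCV 4.12 (cv2) and the standard library are available. Lean on these libraries where they do the work, as an engineer would, in place of code of your own. Each camera call takes 0.05 s, during which the arm holds its last target. There are 200 camera calls.

TASK

Take the longer of the two rubber rollers from the rack and press it down into the opened label printer, so that its chamfered ends push the two spring clips apart and it snaps fully home between them, lying level in its seat under both lips. Feel for the clips and do not force anything: the printer's plastic cracks if the roller is leaned on hard. Then let go, and leave the short roller and everything else on the desk as they are.

Things in the scene. Friction and masses are not known exactly. Their poses are not given: they have to be found in the camera images.
- roller: longer roller, 112 mm in all: steel shaft 12 mm in diameter; at its middle a black plastic block 26 x 26 mm, 36 mm long, flats level and upright at the start, then black rubber sleeves 26 mm in diameter, to 34 mm from the middle; beyond, 24 mm of bare shaft, whose last 2 mm are a steep chamfer to a 6 mm end face. 0.15 to 0.3 kg. Origin on its axis at mid-length, y axis along the shaft
- short_roller: other roller of the same make, 86 mm long in all (sleeves to 30 mm from the middle, all else alike), which does not fit; origin and axes as for the long one. Lies in the rack's other place and stays there
- rack: grey plastic rack fixed on the desk, base 160 x 75 x 6 mm; two places 40 mm either side of its middle along its x axis, a roller in each, either way round. They lie along the rack's y axis, sleeves on two V notches, axis 38 mm above the desk; the notch plates stand 21 to 27 mm either side of mid-length, the 42 mm between is free down to the base. Origin under its middle, on the desk
- chassis: label printer, cover off, grey and black plastic, fixed; 220 mm wide (its y), from 85 mm in front (-x) to 135 mm behind its origin. Front panel 44 mm high, side walls 52 mm, rear housing 78 mm high from x = 80 mm on. The plastic stands 40 N of roller or robot on printer and clips, all contacts added up (some 25 N of straight push). Origin on the desk under its middle
- seat_middle (a point): chassis's middle at the height of the seated roller's axis, 62 mm above the desk (chassis x = y = 0). The roller seats along chassis y, bare shaft in two 90 degree V notches 45 mm either side of the carriage's middle, which catch it up to 8 mm off in x. 25 mm below (37 mm above the desk) is the steel carriage floor, free for fingertips
- carriage_way (a point): point on the chassis's middle, 37 mm above the desk, level with the top of the steel carriage that bears the notches and both clips. The carriage was left anywhere up to 15 mm either way along chassis y from here: its place is not reported, it must be seen or felt. It stays put under the forces of this work
- clip_left (a joint): outward spread (m) of the bright steel clip on the carriage's +y side: 0 at rest, at most 0.010; 1 N/mm, 1.5 N preload, 26 mm wide (x). Lip 53.5 mm from the carriage's middle, 69.5 mm above the desk; above it a bevel runs 4.5 mm outwards over 12.5 mm of height to a flat top, 82 mm above the desk, 58 to 75 mm from the carriage's middle. Below the lip it springs back over the shaft's end
- clip_right (a joint): the same for the mirrored clip on the -y side. A roller within 2 mm of the carriage's middle enters between both clips; pressed down it meets 8 to 14 N in all, its axis 85 to 67 mm above the desk, then drops home. Farther off, one end lands on the flat top of the clip on the side it is off to, its axis 86 to 88 mm above the desk, and only that end is carried
- screwdriver: bystander: black-handled screwdriver, 170 mm long, lying along x in the middle of the desk between rack and printer; origin under its middle
- tape: bystander: cardboard-coloured ring, 60 mm across, 18 mm high, nearer to the robot; origin under its centre
- calculator: bystander: black calculator 130 x 75 x 14 mm at the front right; origin under its centre
- stapler: bystander: black stapler 140 x 34 mm, 45 mm high, at the front left; origin under its centre
- pen_cup: bystander: black cup with three pens, 76 mm across, 95 mm high (pens to 150 mm), in the middle at the back; origin under its centre

How it is judged:
By the outcome, as a careful person would: the job done as asked, in the order asked, and still so for the second after the job is handed in, with the robot touching nothing.
It also fails if it takes over 56 s, if anything falls off the work surface, if the arm or the gripper's body presses on something with over 40 N, if the wrist force passes 120 N, or if a joint passes its speed limit or range.

## Working session

There is one attempt and no reset: what is moved stays moved. The work goes in short steps, Python scripts to look and compute and a tool call to move; the robot and the scene stay as the last step left them, time stands still between calls to the robot, and variables do not carry over. Pictures are saved under pics/ and viewed, about 8 in all and at most 12, crops included, and the job is handed in when it is done.

Besides the shell and the picture viewer there is one more tool, called as name([rows], argument=value, ...), one row to a line, values as JSON. servo_tool: Moves the arm, as the interface text tells. Its arguments: {"type":"object","properties":{"motion":{"type":"array"},"squeeze":{"type":"number"}},"required":["motion"]}

```bash
mkdir -p pics; ls; cat > h.py <<'E'
import numpy as np, cv2
from plant import ctrl
from scipy.spatial.transform import Rotation as R
def snap(n):
    o=ctrl.get_obs(); s=ctrl.snapshot(n)
    if n=='wrist':
        T=np.eye(4);T[:3,:3]=R.from_quat(o['tool_rot']).as_matrix();T[:3,3]=o['tool_pos'];s['Tw']=T@np.array(s['tool_from_camera'])
    else:
        M=np.eye(4);M[:3,:3]=R.from_rotvec(np.ravel(s['rvec'])).as_matrix();M[:3,3]=np.ravel(s['tvec']);s['Tw']=np.linalg.inv(M)
    return s
def cloud(s):
    v,u=np.mgrid[:384,:512];d=s['depth'];P=np.stack([(u-s['cx'])/s['fx']*d,(v-s['cy'])/s['fy']*d,d],-1)
    W=P@s['Tw'][:3,:3].T+s['Tw'][:3,3];W[d<=0]=np.nan;return W
def ray(s,u,v,z):
    d=s['Tw'][:3,:3]@np.array([(u-s['cx'])/s['fx'],(v-s['cy'])/s['fy'],1]);c=s['Tw'][:3,3];return c+d*(z-c[2])/d[2]
def save(n,s): cv2.imwrite(f'pics/{n}.png',s['img'][...,::-1])
E
python3 - <<'E'
from h import *
import pickle
o=ctrl.get_obs();print(o)
a=snap('scene');b=snap('side')
pickle.dump((a,b),open('s0.pkl','wb'))
cv2.imwrite('pics/a.png',np.hstack([a['img'],b['img']])[...,::-1][:, :]) if 0 else None
save('scene',a);save('side',b)
for s in(a,b):print(s['Tw'].round(2),s['fx'],s['cx'])
E
```

```text
pics
{'t': 0.0, 'qpos': array([ 1.12276267,  0.53718041, -0.00445047,  1.53888167,  0.00260518,
        1.06728069, -0.07119215]), 'qvel': array([-0.00080232, -0.00104575, -0.00048623, -0.00122136, -0.00126889,
        0.00027664,  0.00096124]), 'joint_torque': array([-5.66412236e-04, -5.83409357e+01,  1.04818057e+00, -2.59100944e+01,
        1.21748698e-02,  9.64883569e-03, -4.67393761e-06]), 'tool_pos': array([ 241.97369366, -602.64018026,  252.40037831]), 'tool_rot': array([ 9.81821521e-01,  1.89804478e-01, -2.27135951e-04, -8.42068121e-04]), 'force': array([1.16289597, 0.51828627, 0.09777214]), 'wrist_torque': array([-0.01504433,  0.04029879, -0.00780777]), 'gripper_width': 85.25657897004201}
[[ 8.0000e-01  4.3000e-01 -4.2000e-01  9.8099e+02]
 [ 6.0000e-01 -5.5000e-01  5.8000e-01 -5.7594e+02]
 [ 1.0000e-02 -7.2000e-01 -7.0000e-01  7.8285e+02]
 [ 0.0000e+00  0.0000e+00  0.0000e+00  1.0000e+00]] 352.96026601993196 254.8404031522012
[[-6.90000e-01 -5.20000e-01  5.00000e-01 -1.60790e+02]
 [-7.20000e-01  5.00000e-01 -4.70000e-01  7.14520e+02]
 [-1.00000e-02 -6.90000e-01 -7.20000e-01  1.12388e+03]
 [ 0.00000e+00  0.00000e+00  0.00000e+00  1.00000e+00]] 483.5722920736187 249.41094534427435
```

View pics/scene.png

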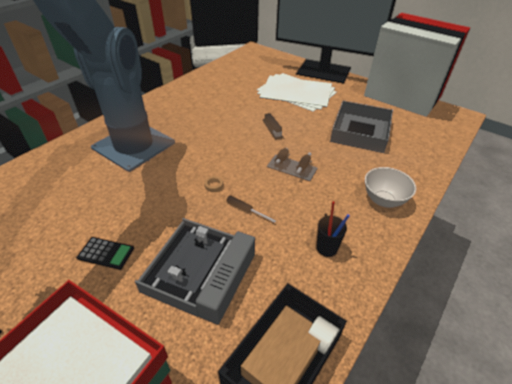

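View pics/side.png

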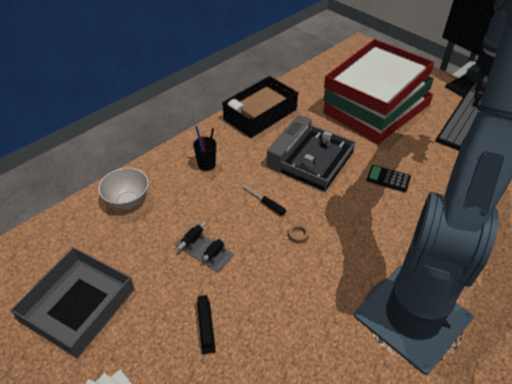

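The scene view shows the rack at about (292,165) and the printer at (200,265). The side view shows the rack at (205,245), with the far roller at (192,236) looking longer, and the printer at (312,152). Next I'll get metric positions from depth.

```bash
python3 - <<'E'
from h import *
import pickle
a,b=pickle.load(open('s0.pkl','rb'))
for n,s,boxes in(('scene',a,[(265,140,325,185),(130,215,262,320)]),('side',b,[(170,212,240,275),(262,112,360,192)])):
    W=cloud(s)
    print(n,'desk z',np.nanmedian(W[(abs(W[...,2])<15)][:,2]))
    for x0,y0,x1,y1 in boxes:
        P=W[y0:y1,x0:x1].reshape(-1,3);I=s['img'][y0:y1,x0:x1].reshape(-1,3)
        k=(P[:,2]>22)&(P[:,2]<160)
        Q=P[k];r=cv2.minAreaRect(Q[:,:2].astype(np.float32));print('box',x0,y0,k.sum(),'rect',r,'zmax',np.percentile(Q[:,2],[5,50,99]))
# rollers: cluster
P=cloud(b)[212:275,170:240].reshape(-1,3);Q=P[(P[:,2]>25)&(P[:,2]<65)]
_,l,c=cv2.kmeans(Q[:,:2].astype(np.float32),2,None,(3,50,.1),5,0)
for i in(0,1):
    q=Q[l.ravel()==i];print(c[i],cv2.minAreaRect(q[:,:2].astype(np.float32)),len(q),q[:,2].max())
E
```

```text
scene desk z 0.431339708618907
box 265 140 344 rect ((531.8988647460938, 255.11524963378906), (117.18537139892578, 112.75220489501953), 0.2736941874027252) zmax [30.93667792 46.55708558 53.57559191]
box 130 215 7351 rect ((613.685791015625, -237.299072265625), (317.2379150390625, 221.44094848632812), 14.269272804260254) zmax [28.95082895 39.05191127 81.82526329]
side desk z 0.07383119924816128
box 170 212 630 rect ((524.1531982421875, 253.5651092529297), (116.23782348632812, 114.86544799804688), 7.562026023864746) zmax [31.38597426 46.36434723 55.0466602 ]
box 262 112 4175 rect ((642.4761962890625, -303.19647216796875), (344.4730529785156, 377.933837890625), 14.91875171661377) zmax [26.6190143  38.9589828  81.85416119]
[482.33502 247.98804] ((487.73809814453125, 245.86798095703125), (40.65764617919922, 85.79601287841797), 9.460384368896484) 292 57.52096280396995
[560.9524  261.60403] ((563.9869995117188, 258.85321044921875), (35.87136459350586, 114.86544799804688), 7.562026023864746) 332 56.36228303139251
```

```bash
cat >> h.py <<'E'
def to(p,yaw=None,rows=None):
    """world target p (mm) and desired world yaw of tool y axis (deg) -> shift in tool axes (m), turn (deg) about tool axes"""
    o=ctrl.get_obs();r=R.from_quat(o['tool_rot']);d=r.inv().apply(np.array(p)-o['tool_pos'])/1000
    out=[d.round(4),'n',np.linalg.norm(d)/.0417]
    if yaw is not None:
        y=np.radians(yaw);Y=np.array([np.cos(y),np.sin(y),0]);Z=np.array([0,0,-1.]);X=np.cross(Y,Z)
        out.append((r.inv()*R.from_matrix(np.stack([X,Y,Z],1))).as_rotvec(degrees=True).round(2))
    print('to',*out)
E
python3 - <<'E'
from h import *
import pickle
s=snap('wrist');print(np.array(s['tool_from_camera']).round(3),s['fx'],s['cx'],s['cy'])
a,b=pickle.load(open('s0.pkl','rb'))
W=cloud(a)[180:330,110:280].reshape(-1,3)
Q=W[(W[:,2]>70)&(W[:,2]<84)&(W[:,0]>450)&(W[:,0]<800)];r=cv2.minAreaRect(Q[:,:2].astype(np.float32));print(len(Q),r,cv2.boxPoints(r))
to((540,-250,430),10)
E
```

```text
[[ 1.00000e-03 -9.46000e-01 -3.25000e-01  8.37340e+01]
 [ 1.00000e+00  1.00000e-03  1.00000e-03  8.42000e-01]
 [-0.00000e+00 -3.25000e-01  9.46000e-01 -1.20963e+02]
 [ 0.00000e+00  0.00000e+00  0.00000e+00  1.00000e+00]] 284.00541575732086 252.15874083637223 191.9273899707737
2309 ((655.2628173828125, -228.09605407714844), (268.3500671386719, 220.27085876464844), 9.151384353637695) [[ 505.27927 -140.70215]
 [ 540.312   -358.16928]
 [ 805.24634 -315.48996]
 [ 770.2136   -98.02283]]
to [ 0.408  -0.2166 -0.1772] n 11.863459800886492 [-7.000e-02 -5.000e-02 -7.812e+01]
```

servo_tool([
  [-1, 0, 0, -0.0417, 0, 0, 0],
  [-1, 0, 0, -0.0834, 0, 0, 0],
  [-1, 0.03, -0.016, -0.125, 0, 0, -7],
  [-1, 0.06, -0.032, -0.155, 0, 0, -14],
  [-1, 0.095, -0.05, -0.177, 0, 0, -21],
  [-1, 0.13, -0.069, -0.177, 0, 0, -28],
  [-1, 0.165, -0.088, -0.177, 0, 0, -35],
  [-1, 0.2, -0.106, -0.177, 0, 0, -42],
  [-1, 0.235, -0.125, -0.177, 0, 0, -49],
  [-1, 0.27, -0.143, -0.177, 0, 0, -56],
], squeeze=60)

```text
t: 0.98
tool_pos: [436.1, -372.9, 430.4]
tool_rot: [0.776, 0.631, -0.0, 0.0]
force: [1.2, -0.1, -0.1]
gripper_width: 85.2
```

```bash
python3 - <<'E'
from h import *
o=ctrl.get_obs();print(o['t'],o['qpos'].round(2),o['tool_pos'])
to((540,-250,430),10)
E
```

```text
0.9833 [ 0.86  0.29 -0.29  1.49  0.08  1.38  0.35] [ 436.09377017 -372.85897936  430.39691444]
to [0.1415 0.0766 0.0004] n 3.8586757120908035 [-0.000e+00  2.000e-02 -2.179e+01]
```

servo_tool([
  [-1, 0.035, 0.019, 0, 0, 0, -6],
  [-1, 0.07, 0.038, 0, 0, 0, -12],
  [-1, 0.105, 0.057, 0, 0, 0, -18],
  [-1, 0.141, 0.077, 0, 0, 0, -21.8],
  [-1, 0.141, 0.077, 0, 0, 0, -21.8],
  [-1, 0.141, 0.077, 0, 0, 0, -21.8],
])

```text
t: 1.48
tool_pos: [541.6, -250.0, 429.8]
tool_rot: [0.643, 0.766, 0.001, -0.001]
force: [0.2, -1.1, -0.6]
gripper_width: 85.5
```

```bash
python3 - <<'E'
from h import *
import pickle
s=snap('wrist');pickle.dump(s,open('p.pkl','wb'));save('prn',s)
o=ctrl.get_obs();print(o['t'],o['qpos'].round(2),o['tool_pos'])
E
```

```text
1.5333 [ 0.67  0.35 -0.42  1.43  0.14  1.4   0.42] [ 540.3721592  -252.41844289  429.79868094]
```

View pics/prn.png

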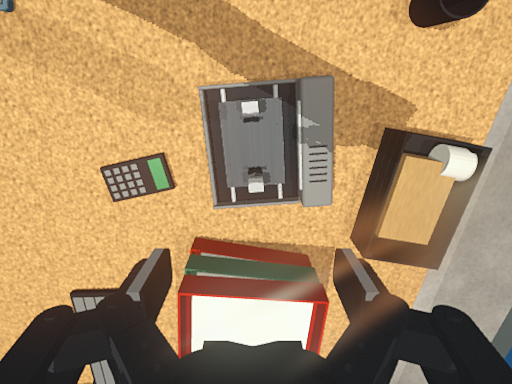

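The wrist view shows the printer with its +y clip at (250,107), its −y clip at (256,185), the carriage between them and the housing on the right. I'll measure these with depth.

```bash
cat > m.py <<'E'
from h import *
import pickle,sys
s=pickle.load(open('p.pkl','rb'));W=cloud(s)
g=s['img'].min(-1)
P=W.copy();box=np.zeros(g.shape,bool);box[60:225,190:345]=1
# chassis edges from 40<z<100
k=box&(W[...,2]>40)&(W[...,2]<100);n,l,st,_=cv2.connectedComponentsWithStats(k.astype(np.uint8));j=1+st[1:,4].argmax();k=l==j
r=cv2.minAreaRect(W[k][:,:2].astype(np.float32));print('chassis',r,cv2.boxPoints(r).round(1).tolist())
h=k&(W[...,2]>74)&(np.mgrid[:384,:512][1]>295);rh=cv2.minAreaRect(W[h][:,:2].astype(np.float32));print('housing',rh,np.median(W[h][:,2]))
for n,(x0,y0,x1,y1) in dict(L=(232,92,272,125),Rr=(236,168,276,200)).items():
    m=np.zeros(g.shape,bool);m[y0:y1,x0:x1]=1;mb=m&(g>150);mz=m&(W[...,2]>77)&(W[...,2]<90)
    for nm,q in(('bright',mb),('z',mz)):
        Q=W[q];v,u=np.nonzero(q);rc=cv2.minAreaRect(Q[:,:2].astype(np.float32));print(n,nm,len(Q),'med',np.nanmedian(Q,0).round(1),rc,'px',u.min(),u.max(),v.min(),v.max())
E
python3 m.py; python3 - <<'E'
import cv2
i=cv2.imread('pics/prn.png')[70:220,190:345];cv2.imwrite('pics/c.png',cv2.resize(i,None,fx=4,fy=4,interpolation=2))
E
```

```text
chassis ((569.0355224609375, -248.80838012695312), (220.1995391845703, 219.63328552246094), 14.361493110656738) [[435.1000061035156, -169.6999969482422], [489.6000061035156, -382.5], [702.9000244140625, -327.8999938964844], [648.5, -115.0999984741211]]
housing ((646.8419799804688, -228.5922393798828), (57.30575180053711, 217.6575927734375), 14.319536209106445) 77.96783654889703
L bright 207 med [ 526.7 -187.4   82. ] ((525.8927612304688, -188.30517578125), (28.254697799682617, 17.928518295288086), 15.831525802612305) px 241 258 101 114
L z 204 med [ 527.3 -186.9   82.1] ((527.32421875, -187.16500854492188), (25.419185638427734, 18.526968002319336), 10.08272933959961) px 242 258 101 113
Rr bright 170 med [ 559.5 -315.3   81.9] ((561.8806762695312, -322.4709167480469), (25.23237419128418, 39.84539794921875), 14.002317428588867) px 248 263 178 192
Rr z 170 med [ 560.  -313.3   81.9] ((559.89013671875, -313.495361328125), (24.39558219909668, 20.59832000732422), 10.310112953186035) px 249 263 179 191
```

View pics/c.png

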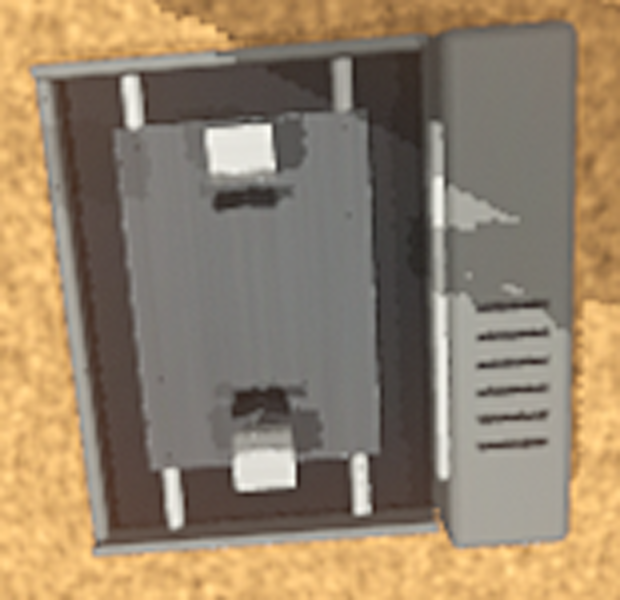

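The zoomed crop shows both clips as bright blocks at (240,150) and (263,470) on the carriage, and the chassis yaw of 14.3° is confirmed. Next I'll go to the rack.

```bash
sed -i 's/>77)/>80.8)/;s/<90)/<84)/' m.py; python3 m.py | grep ' z '; python3 - <<'E'
from h import *
to((555,270,250),8.5)
E
```

```text
L z 175 med [ 527.3 -186.4   82.3] ((527.267333984375, -187.05288696289062), (25.356307983398438, 18.285995483398438), 10.180201530456543) px 242 258 101 113
Rr z 141 med [ 560.  -315.3   82.2] ((560.0452880859375, -314.65899658203125), (24.402368545532227, 18.302459716796875), 10.712883949279785) px 249 263 181 191
to [0.5123 0.103  0.1799] n 13.253877274993375 [-0.05 -0.02  1.25]
```

servo_tool([
  [-1, 0.04, 0.008, 0, 0, 0, 0],
  [-1, 0.08, 0.016, 0, 0, 0, 0],
  [-1, 0.12, 0.024, 0, 0, 0, 0],
  [-1, 0.16, 0.032, 0, 0, 0, 0],
  [-1, 0.2, 0.04, 0.0, 0, 0, 0],
  [-1, 0.24, 0.048, 0.0, 0, 0, 0],
  [-1, 0.28, 0.056, 0.0, 0, 0, 1.2],
  [-1, 0.318, 0.064, 0.01, 0, 0, 1.2],
  [-1, 0.354, 0.072, 0.03, 0, 0, 1.2],
  [-1, 0.388, 0.078, 0.05, 0, 0, 1.2],
])

```text
t: 2.37
tool_pos: [552.5, 142.7, 380.4]
tool_rot: [0.654, 0.756, 0.001, 0.001]
force: [1.2, -0.3, -0.4]
gripper_width: 85.3
```

servo_tool([
  [-1, 0.036, 0.007, 0.02, 0, 0, 0],
  [-1, 0.072, 0.014, 0.04, 0, 0, 0],
  [-1, 0.1, 0.021, 0.07, 0, 0, 0],
  [-0.5, 0.12, 0.024, 0.1, 0, 0, 0],
  [-0.2, 0.12, 0.024, 0.13, 0, 0, 0],
  [-0.2, 0.12, 0.024, 0.13, 0, 0, 0],
  [-0.2, 0.12, 0.024, 0.13, 0, 0, 0],
])

```text
t: 2.95
tool_pos: [558.0, 262.2, 249.2]
tool_rot: [0.654, 0.757, -0.002, -0.0]
force: [0.9, -0.4, 0.5]
gripper_width: 51.5
```

```bash
python3 - <<'E'
from h import *
import pickle
s=snap('wrist');pickle.dump(s,open('r.pkl','wb'));save('rack',s)
o=ctrl.get_obs();print(o['t'],o['qpos'].round(2),o['tool_pos'],o['gripper_width'],o['force'])
W=cloud(s);z=W[...,2];ok=(z>25)&(z<65)&(W[...,1]>170)&(W[...,1]<340)&(W[...,0]>430)&(W[...,0]<620)
n,l,st,c=cv2.connectedComponentsWithStats(ok.astype(np.uint8))
for i in range(1,n):
    if st[i,4]>80:
        Q=W[l==i];print(st[i],cv2.minAreaRect(Q[:,:2].astype(np.float32)),Q[:,2].max())
E
```

```text
3.0 [-0.1   0.55 -0.59  1.6   0.33  1.09 -0.63] [559.16139811 262.85056066 251.166944  ] 51.272703178163226 [ 0.20351682 -0.71452294  0.32237333]
[ 243  123   34   95 1741] ((567.6044311523438, 256.95135498046875), (38.861000061035156, 116.10443115234375), 11.258211135864258) 53.25511587092433
[ 176  138   37   70 1511] ((488.9092102050781, 244.10708618164062), (39.43516159057617, 85.19288635253906), 10.414917945861816) 53.092266397640174
```

View pics/rack.png

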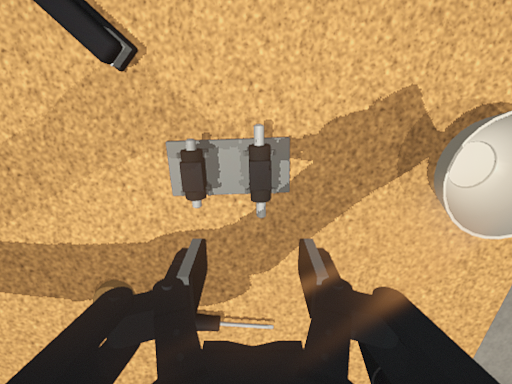

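The wrist view shows the short roller at (193,173) and the long roller at (260,170), with its bare shaft ends at about (259,124) and (261,217).

```bash
python3 - <<'E'
from h import *
import pickle
s=pickle.load(open('r.pkl','rb'));W=cloud(s)
for nm,(x0,x1,y0,y1) in dict(long=(243,280,118,222),short=(176,213,134,212)).items():
    m=np.zeros((384,512),bool);m[y0:y1,x0:x1]=1
    for lo,hi in((40,56),(46,56)):
        k=m&(W[...,2]>lo)&(W[...,2]<hi);Q=W[k];v,u=np.nonzero(k)
        r=cv2.minAreaRect(Q[:,:2].astype(np.float32));L=cv2.fitLine(Q[:,:2].astype(np.float32),cv2.DIST_HUBER,0,.01,.01).ravel()
        if L[1]<0:L[:2]*=-1
        t=(Q[:,:2]-L[2:])@L[:2];mid=L[2:]+L[:2]*(t.min()+t.max())/2
        print(nm,lo,len(Q),r,'fit yaw x',np.degrees(np.arctan2(-L[0],L[1])).round(2),'mid',mid.round(1),'len',np.ptp(t).round(1))
    # end spans of sleeve
for p in((259,124.5),(261,217)):print(ray(s,*p,40).round(1))
a=pickle.load(open('s0.pkl','rb'))
# block zone top: z>49
m=np.zeros((384,512),bool);m[118:222,243:280]=1
k=m&(W[...,2]>49);Q=W[k];print(cv2.minAreaRect(Q[:,:2].astype(np.float32)),np.median(Q,0))
E
```

```text
long 40 1556 ((567.7718505859375, 256.68487548828125), (25.721271514892578, 115.44679260253906), 9.577896118164062) fit yaw x 10.43 mid [567.9 256.7] len 115.5
long 46 1120 ((567.6957397460938, 257.1361083984375), (25.721271514892578, 68.34624481201172), 9.577896118164062) fit yaw x 10.93 mid [567.8 257.1] len 68.2
short 40 1284 ((488.9341735839844, 244.11489868164062), (26.534364700317383, 85.1927719116211), 10.30397891998291) fit yaw x 10.56 mid [490.2 244.3] len 85.2
short 46 1004 ((488.9353332519531, 243.9065704345703), (26.42666244506836, 60.22178649902344), 9.873515129089355) fit yaw x 9.8 mid [489.7 244. ] len 60.2
[558.1 312.7  40. ]
[578.2 199.8  40. ]
((567.7127075195312, 257.0355529785156), (25.721271514892578, 68.14232635498047), 9.577896118164062) [567.65459431 258.52221543  50.83350985]
```

```bash
python3 - <<'E'
from h import *
to((567.7,257,120),10.0)
E
```

```text
to [-0.0069  0.0075  0.1312] n 3.155268794826095 [ 0.03  0.06 -1.71]
```

servo_tool([
  [-0.2, -0.003, 0.004, 0.033, 0, 0, -1.7],
  [-0.2, -0.007, 0.0075, 0.066, 0, 0, -1.7],
  [-0.2, -0.007, 0.0075, 0.1, 0, 0, -1.7],
  [-0.2, -0.007, 0.0075, 0.131, 0, 0, -1.7],
  [-0.2, -0.007, 0.0075, 0.131, 0, 0, -1.7],
  [-0.2, -0.007, 0.0075, 0.131, 0, 0, -1.7],
  [-0.2, -0.007, 0.0075, 0.131, 0, 0, -1.7],
])

```text
t: 3.58
tool_pos: [568.6, 259.4, 122.6]
tool_rot: [0.642, 0.767, 0.002, 0.001]
force: [-0.8, 1.2, 0.4]
gripper_width: 51.2
```

```bash
python3 - <<'E'
from h import *
import pickle
for i in range(2):
    s=snap('wrist');o=ctrl.get_obs();print(o['t'],o['tool_pos'].round(1),o['gripper_width'],o['force'].round(1))
    W=cloud(s);z=W[...,2];k=(z>46)&(z<56)&(abs(W[...,1]-257)<50)&(abs(W[...,0]-567.7)<30)
    Q=W[k];print(cv2.minAreaRect(Q[:,:2].astype(np.float32)))
to((567.7,257,41),10)
E
```

```text
3.6333 [568.7 259.7 122.8] 51.328636008244686 [ 0.9  0.9 -0.5]
((567.6614990234375, 256.8753662109375), (26.102210998535156, 68.8242416381836), 11.086644172668457)
3.6833 [568.4 259.8 122.6] 51.04818514744618 [0.5 0.5 0.6]
((566.5701293945312, 262.9977111816406), (25.861894607543945, 80.85967254638672), 9.66650104522705)
to [-0.0027 -0.0016  0.0816] n 1.95835063872047 [ 0.29 -0.07  0.13]
```

servo_tool([
  [-0.2, -0.0027, -0.0013, 0.02, 0, 0, 0],
  [-0.2, -0.0027, -0.0013, 0.04, 0, 0, 0],
  [-0.2, -0.0027, -0.0013, 0.06, 0, 0, 0],
  [-0.2, -0.0027, -0.0013, 0.075, 0, 0, 0],
  [-0.2, -0.0027, -0.0013, 0.0815, 0, 0, 0],
  [-0.2, -0.0027, -0.0013, 0.0815, 0, 0, 0],
  [-0.2, -0.0027, -0.0013, 0.0815, 0, 0, 0],
])

```text
t: 4.27
tool_pos: [566.1, 256.6, 38.7]
tool_rot: [0.642, 0.767, 0.001, 0.0]
force: [-0.2, 1.4, 0.0]
gripper_width: 51.5
```

servo_tool([
  [0.1, 0, 0, 0, 0, 0, 0],
  [0.3, 0, 0, 0, 0, 0, 0],
  [0.5, 0, 0, 0, 0, 0, 0],
  [1, 0, 0, 0, 0, 0, 0],
  [1, 0, 0, 0, 0, 0, 0],
  [1, 0, 0, 0, 0, 0, 0],
  [1, 0, 0, 0, 0, 0, 0],
], squeeze=50)

```text
t: 4.85
tool_pos: [567.3, 256.7, 39.2]
tool_rot: [0.642, 0.767, 0.002, 0.001]
force: [2.1, 0.2, 6.1]
gripper_width: 25.1
```

servo_tool([
  [1, 0, 0, -0.01, 0, 0, 0],
  [1, 0, 0, -0.03, 0, 0, 0],
  [1, 0, 0, -0.06, 0, 0, 0],
  [1, 0, 0, -0.09, 0, 0, 0],
  [1, 0, 0, -0.12, 0, 0, 0],
  [1, 0, 0, -0.155, 0, 0, 0],
  [1, 0, 0, -0.19, 0, 0, 0],
  [1, 0, 0, -0.22, 0, 0, 0],
  [1, 0, 0, -0.22, 0, 0, 0],
  [1, 0, 0, -0.22, 0, 0, 0],
])

```text
t: 5.68
tool_pos: [565.4, 256.4, 259.2]
tool_rot: [0.642, 0.767, 0.001, 0.0]
force: [0.6, -0.7, -4.4]
gripper_width: 25.1
```

```bash
python3 - <<'E'
from h import *
import pickle
s=snap('wrist');save('held',s);pickle.dump(s,open('h.pkl','wb'));o=ctrl.get_obs();print(o['t'],o['tool_pos'].round(1),o['gripper_width'],o['force'].round(1),o['wrist_torque'].round(2))
to((543.6,-250.8,260),14.4)
E
```

```text
5.7333 [564.6 255.6 257.3] 25.178681683820976 [-1.3  0.5 -3.3] [-0.03  0.02  0.01]
to [-0.4947 -0.1103 -0.0021] n 12.153821383288962 [-0.1   0.05 -4.21]
```

View pics/held.png

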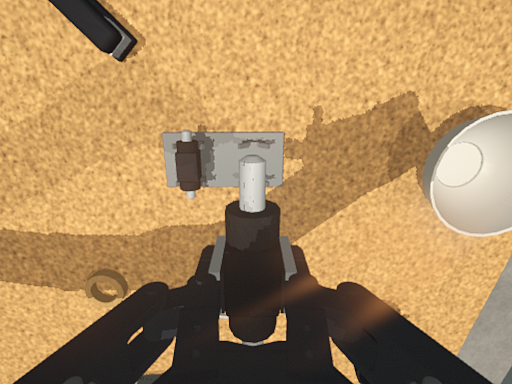

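The roller is held firmly in the middle of its block. Its +x end is at (253,157), the sleeve edge is near (253,205), and the short roller is still in the rack.

```bash
python3 - <<'E'
from h import *
import pickle
s=pickle.load(open('h.pkl','rb'));T=np.array(s['tool_from_camera']);d=s['depth']
v,u=np.mgrid[:384,:512];P=np.stack([(u-s['cx'])/s['fx']*d,(v-s['cy'])/s['fy']*d,d],-1)@T[:3,:3].T+T[:3,3]
for c in(250,253,256):
    print(c,[(r,*P[r,c].round(1)) for r in range(154,236,5)])
for c in(246,250,254,258):print(c,[(r,*P[r,c].round(1)) for r in range(300,352,5)])
k=(abs(P[...,2])<22)&(d>0)&(abs(P[...,0])<75)&(abs(P[...,1])<14)
Q=P[k];print('x',Q[:,0].min(),Q[:,0].max())
sh=Q[Q[:,0]>40];print('shaft y by x',[(a,np.mean(sh[(sh[:,0]>a)&(sh[:,0]<a+4)],0).round(1),sh[(sh[:,0]>a)&(sh[:,0]<a+4)][:,2].min().round(1)) for a in(40,44,48,51)])
E
```

```text
250 [(154, np.float64(57.9), np.float64(-0.8), np.float64(3.7)), (159, np.float64(56.8), np.float64(-0.7), np.float64(-1.9)), (164, np.float64(55.3), np.float64(-0.7), np.float64(-4.7)), (169, np.float64(53.2), np.float64(-0.7), np.float64(-4.7)), (174, np.float64(50.8), np.float64(-0.7), np.float64(-3.9)), (179, np.float64(48.6), np.float64(-0.7), np.float64(-4.1)), (184, np.float64(46.5), np.float64(-0.7), np.float64(-4.7)), (189, np.float64(44.5), np.float64(-0.7), np.float64(-5.3)), (194, np.float64(42.0), np.float64(-0.7), np.float64(-4.6)), (199, np.float64(39.6), np.float64(-0.7), np.float64(-4.6)), (204, np.float64(37.2), np.float64(-0.7), np.float64(-4.4)), (209, np.float64(34.8), np.float64(-0.7), np.float64(-4.3)), (214, np.float64(34.0), np.float64(-0.7), np.float64(-8.0)), (219, np.float64(32.9), np.float64(-0.7), np.float64(-10.8)), (224, np.float64(30.8), np.float64(-0.7), np.float64(-11.3)), (229, np.float64(28.3), np.float64(-0.7), np.float64(-10.9)), (234, np.float64(26.5), np.float64(-0.7), np.float64(-12.1))]
253 [(154, np.float64(58.0), np.float64(0.6), np.float6
[... 4312 characters left out ...]
t64(-11.7)), (320, np.float64(-20.0), np.float64(3.1), np.float64(-11.6)), (325, np.float64(-23.4), np.float64(3.1), np.float64(-11.2)), (330, np.float64(-26.0), np.float64(3.1), np.float64(-11.6)), (335, np.float64(-29.3), np.float64(3.2), np.float64(-11.5)), (340, np.float64(-31.6), np.float64(3.2), np.float64(-12.3)), (345, np.float64(9.8), np.float64(2.0), np.float64(-53.5)), (350, np.float64(9.5), np.float64(2.0), np.float64(-55.0))]
x -47.10982688852188 58.224930548328814
shaft y by x [(40, array([42. ,  0.2, -3.5]), np.float64(-6.1)), (44, array([46. ,  0.2, -3.4]), np.float64(-6.2)), (48, array([50. ,  0.2, -3.5]), np.float64(-5.8)), (51, array([53. ,  0.2, -3.5]), np.float64(-6.0))]
```

servo_tool([
  [1, -0.02, -0.004, 0, 0, 0, 0],
  [1, -0.055, -0.012, 0, 0, 0, -0.5],
  [1, -0.095, -0.021, 0, 0, 0, -1],
  [1, -0.135, -0.03, 0, 0, 0, -1.5],
  [1, -0.175, -0.039, 0, 0, 0, -2],
  [1, -0.215, -0.048, 0, 0, 0, -2.5],
  [1, -0.255, -0.057, 0, 0, 0, -3],
  [1, -0.295, -0.066, 0, 0, 0, -3.5],
  [1, -0.335, -0.075, 0, 0, 0, -4.2],
  [1, -0.37, -0.083, 0, 0, 0, -4.2],
])

```text
t: 6.57
tool_pos: [546.8, -125.8, 255.4]
tool_rot: [0.613, 0.79, -0.002, -0.002]
force: [1.4, -0.7, -3.8]
gripper_width: 25.3
```

```bash
python3 - <<'E'
from h import *
to((543.6,-250.8,150),14.4)
E
```

```text
to [-0.1205 -0.0335  0.1054] n 3.9224454456493874 [-0.28 -0.08 -0.07]
```

servo_tool([
  [1, -0.035, -0.01, 0.01, 0, 0, 0],
  [1, -0.07, -0.02, 0.02, 0, 0, 0],
  [1, -0.1, -0.028, 0.035, 0, 0, 0],
  [1, -0.121, -0.0335, 0.06, 0, 0, 0],
  [1, -0.121, -0.0335, 0.085, 0, 0, 0],
  [1, -0.121, -0.0335, 0.105, 0, 0, 0],
  [1, -0.121, -0.0335, 0.105, 0, 0, 0],
  [1, -0.121, -0.0335, 0.105, 0, 0, 0],
  [1, -0.121, -0.0335, 0.105, 0, 0, 0],
])

```text
t: 7.32
tool_pos: [547.0, -247.6, 153.0]
tool_rot: [0.613, 0.79, 0.0, -0.0]
force: [0.3, -0.2, -1.3]
gripper_width: 25.4
```

```bash
cat > g.py <<'E'
from h import *
import sys
s=snap('wrist');o=ctrl.get_obs();print(o['t'],o['tool_pos'].round(1),o['tool_rot'].round(4),o['force'].round(1),o['wrist_torque'].round(2));save(sys.argv[1],s)
T=np.array(s['tool_from_camera']);d=s['depth'];v,u=np.mgrid[:384,:512]
P=np.stack([(u-s['cx'])/s['fx']*d,(v-s['cy'])/s['fy']*d,d],-1)@T[:3,:3].T+T[:3,3]
zt=o['tool_pos'][2]-82
k=(d>0)&(abs(P[...,2]-zt)<3)&(P[...,0]>40)&(P[...,0]<100)&(abs(P[...,1])<40)
n,l,st,_=cv2.connectedComponentsWithStats(k.astype(np.uint8));k=l==(1+st[1:,4].argmax())
Q=P[k];print('clip',len(Q),'x',np.percentile(Q[:,0],[0,2,50,98,100]).round(1),'y',np.percentile(Q[:,1],[0,2,50,98,100]).round(1),'z',np.median(Q[:,2]).round(1),'exp',zt.round(1))
print(cv2.minAreaRect(Q[:,:2].astype(np.float32)))
e=P[(d>0)&(abs(P[...,2])<8)&(abs(P[...,1])<4)&(P[...,0]>30)&(P[...,0]<70)];print('roller end x',e[:,0].max().round(1))
y=R.from_quat(o['tool_rot']).apply([0,1,0]);print('yaw',np.degrees(np.arctan2(y[1],y[0])).round(2))
E
python3 g.py pre
```

```text
7.3667 [ 547.5 -247.8  153.7] [6.127e-01 7.903e-01 3.000e-04 5.000e-04] [ 0.4  0.6 -2.7] [ 0.01 -0.01 -0.01]
clip 1121 x [54.  54.1 63.8 72.6 72.7] y [-17.4 -16.7  -4.5   8.    8.6] z 70.9 exp 71.7
((63.358421325683594, -4.385920524597168), (18.733642578125, 26.063308715820312), 0.0031779881101101637)
roller end x 58.2
yaw 14.42
```

View pics/pre.png

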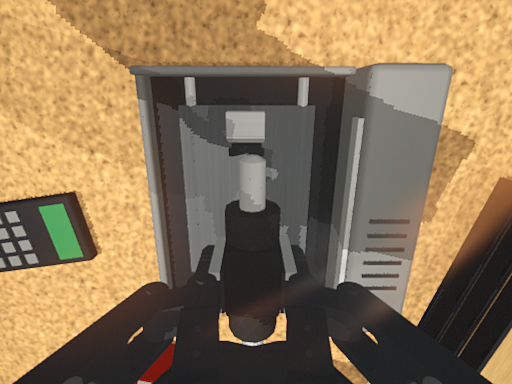

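Pre-insertion view: the +y clip top is at (246,126) ahead of the roller end at (252,157), slightly to its left. The carriage middle is at tool x ≈ −2.7 and y ≈ −4.5 mm. I'll correct for that and descend to just above the clips.

servo_tool([
  [1, -0.0028, -0.0046, 0, 0, 0, 0],
  [1, -0.0028, -0.0046, 0.012, 0, 0, 0],
  [1, -0.0028, -0.0046, 0.025, 0, 0, 0],
  [1, -0.0028, -0.0046, 0.04, 0, 0, 0],
  [1, -0.0028, -0.0046, 0.05, 0, 0, 0],
  [1, -0.0028, -0.0046, 0.055, 0, 0, 0],
  [1, -0.0028, -0.0046, 0.055, 0, 0, 0],
  [1, -0.0028, -0.0046, 0.055, 0, 0, 0],
])

```text
t: 8.03
tool_pos: [543.1, -251.9, 97.6]
tool_rot: [0.613, 0.79, 0.0, -0.0]
force: [0.0, 0.2, -3.1]
gripper_width: 25.5
```

```bash
python3 g.py pre2;python3 g.py pre3
```

```text
8.0833 [ 543.5 -252.1   98.1] [6.130e-01 7.901e-01 1.000e-04 3.000e-04] [ 1.3 -0.3 -3.4] [-0.   -0.    0.01]
clip 2151 x [57.3 58.2 67.4 75.9 76.1] y [-12.9 -12.1   0.5  12.7  13.3] z 15.4 exp 16.1
((66.66767120361328, 0.20514488220214844), (18.781566619873047, 26.196184158325195), 0.08478187769651413)
roller end x 58.3
yaw 14.38
8.1333 [ 543.7 -252.2   98.4] [6.130e-01 7.901e-01 2.000e-04 5.000e-04] [ 1.1  0.4 -3.3] [-0.02 -0.04  0.03]
clip 2116 x [57.7 58.  67.4 76.  76.3] y [-13.1 -12.5   0.1  12.3  13.1] z 15.9 exp 16.4
((67.01400756835938, -0.0171051025390625), (18.594858169555664, 26.173961639404297), 0.08481156826019287)
roller end x 58.2
yaw 14.38
```

servo_tool([
  [1, 0.0006, 0, 0.003, 0, 0, 0],
  [1, 0.0006, 0, 0.006, 0, 0, 0],
  [1, 0.0006, 0, 0.008, 0, 0, 0],
  [1, 0.0006, 0, 0.01, 0, 0, 0],
  [1, 0.0006, 0, 0.0115, 0, 0, 0],
  [1, 0.0006, 0, 0.013, 0, 0, 0],
  [1, 0.0006, 0, 0.013, 0, 0, 0],
])

```text
t: 8.72
tool_pos: [543.1, -251.5, 84.7]
tool_rot: [0.613, 0.79, 0.0, 0.0]
force: [0.4, -0.1, -3.3]
gripper_width: 25.5
```

```bash
cat > f.py <<'E'
from h import *
o=ctrl.get_obs();r=R.from_quat(o['tool_rot'])
print(o['t'],o['tool_pos'].round(1),'F tool',r.inv().apply(o['force']).round(1),'M tool',r.inv().apply(o['wrist_torque']).round(2),o['gripper_width'])
E
python3 f.py
```

```text
8.7167 [ 543.1 -251.5   84.7] F tool [-0.2  0.3  3.3] M tool [-0.01  0.   -0.03] 25.45502309769291
```

servo_tool([
  [1, 0, 0, 0.001, 0, 0, 0],
  [1, 0, 0, 0.002, 0, 0, 0],
  [1, 0, 0, 0.003, 0, 0, 0],
  [1, 0, 0, 0.004, 0, 0, 0],
  [1, 0, 0, 0.004, 0, 0, 0],
])

```text
t: 9.13
tool_pos: [543.5, -251.5, 81.0]
tool_rot: [0.613, 0.79, 0.0, 0.0]
force: [0.9, 0.4, 2.2]
gripper_width: 25.3
```

```bash
python3 f.py
```

```text
9.1333 [ 543.5 -251.5   81. ] F tool [ 0.1  1.  -2.2] M tool [-0.18  0.08 -0.01] 25.250943171459497
```

servo_tool([
  [1, 0, 0, 0.001, 0, 0, 0],
  [1, 0, 0, 0.002, 0, 0, 0],
  [1, 0, 0, 0.003, 0, 0, 0],
  [1, 0, 0, 0.004, 0, 0, 0],
  [1, 0, 0, 0.004, 0, 0, 0],
])

```text
t: 9.55
tool_pos: [543.4, -251.5, 76.9]
tool_rot: [0.613, 0.79, 0.0, 0.0]
force: [0.6, 0.9, 3.8]
gripper_width: 25.5
```

```bash
python3 f.py
```

```text
9.55 [ 543.4 -251.5   76.9] F tool [ 0.7  0.8 -3.8] M tool [-0.19  0.03  0.  ] 25.535764751757917
```

servo_tool([
  [1, 0, 0, 0.001, 0, 0, 0],
  [1, 0, 0, 0.002, 0, 0, 0],
  [1, 0, 0, 0.003, 0, 0, 0],
  [1, 0, 0, 0.004, 0, 0, 0],
  [1, 0, 0, 0.005, 0, 0, 0],
  [1, 0, 0, 0.005, 0, 0, 0],
])

```text
t: 10.05
tool_pos: [543.0, -251.3, 71.4]
tool_rot: [0.613, 0.79, 0.0, -0.0]
force: [1.7, -0.1, 0.7]
gripper_width: 25.3
```

```bash
python3 f.py
```

```text
10.05 [ 543.  -251.3   71.4] F tool [-0.5  1.7 -0.7] M tool [-0.35 -0.08 -0.01] 25.260087293015008
```

servo_tool([
  [1, 0, 0, 0.001, 0, 0, 0],
  [1, 0, 0, 0.002, 0, 0, 0],
  [1, 0, 0, 0.003, 0, 0, 0],
  [1, 0, 0, 0.004, 0, 0, 0],
  [1, 0, 0, 0.005, 0, 0, 0],
  [1, 0, 0, 0.005, 0, 0, 0],
])

```text
t: 10.55
tool_pos: [542.0, -251.4, 65.7]
tool_rot: [0.613, 0.79, -0.0, -0.001]
force: [1.3, -0.6, -7.3]
gripper_width: 25.6
```

```bash
python3 f.py
```

```text
10.55 [ 542.  -251.4   65.7] F tool [-0.9  1.1  7.3] M tool [-0.25 -0.08  0.  ] 25.617396257864936
```

servo_tool([
  [1, 0, 0, 0.001, 0, 0, 0],
  [1, 0, 0, 0.002, 0, 0, 0],
  [1, 0, 0, 0.0028, 0, 0, 0],
  [1, 0, 0, 0.0028, 0, 0, 0],
])

```text
t: 10.88
tool_pos: [542.8, -251.5, 63.8]
tool_rot: [0.613, 0.79, -0.0, -0.0]
force: [-0.9, 0.2, -2.8]
gripper_width: 25.5
```

```bash
python3 f.py; python3 g.py seat; python3 - <<'E'
import cv2
i=cv2.imread('pics/seat.png')[60:260,130:380];cv2.imwrite('pics/seatc.png',cv2.resize(i,None,fx=3,fy=3,interpolation=2))
E
```

```text
10.8833 [ 542.8 -251.5   63.8] F tool [ 0.4 -0.8  2.8] M tool [ 0.01 -0.01  0.01] 25.536039860312393
10.9333 [ 542.8 -251.5   64. ] [ 6.131e-01  7.900e-01 -1.000e-04 -1.000e-04] [-0.5  0.3 -2.3] [-0.04  0.    0.02]
clip 3559 x [57.1 58.  67.  75.3 75.6] y [-12.5 -11.9   0.4  12.8  13.5] z -18.3 exp -18.0
((66.31246185302734, 0.5048494338989258), (18.48830223083496, 26.05124855041504), 0.016493933275341988)
roller end x 53.2
yaw 14.38
```

View pics/seatc.png

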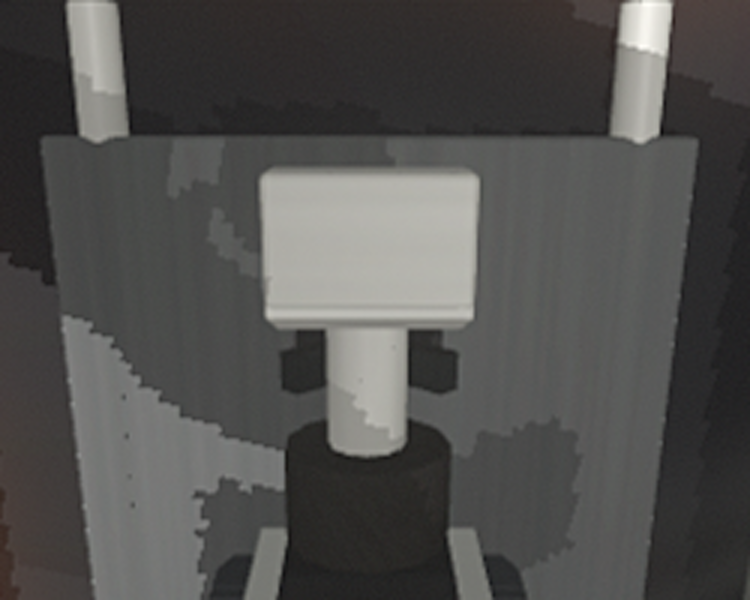

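The crop shows the shaft passing under the +y clip's lip, with clip and roller aligned in x. Only the roller's weight registers, so it hangs just above the notch bottoms. I'll lower it a touch.

servo_tool([
  [1, 0, 0, 0.0005, 0, 0, 0],
  [1, 0, 0, 0.001, 0, 0, 0],
  [1, 0, 0, 0.001, 0, 0, 0],
])

```text
t: 11.18
tool_pos: [543.1, -251.5, 63.3]
tool_rot: [0.613, 0.79, -0.0, 0.0]
force: [-0.9, -0.0, 0.2]
gripper_width: 25.5
```

```bash
python3 f.py
```

```text
11.1833 [ 543.1 -251.5   63.3] F tool [ 0.2 -0.9 -0.2] M tool [0.08 0.11 0.07] 25.544452201508626
```

servo_tool([
  [1, 0, 0, 0.0006, 0, 0, 0],
  [1, 0, 0, 0.0006, 0, 0, 0],
])

```text
t: 11.35
tool_pos: [543.2, -251.5, 63.2]
tool_rot: [0.613, 0.79, -0.0, 0.0]
force: [-2.5, -0.0, 5.8]
gripper_width: 25.5
```

```bash
python3 f.py
```

```text
11.35 [ 543.2 -251.5   63.2] F tool [ 0.6 -2.5 -5.8] M tool [0.38 0.31 0.08] 25.49868282632602
```

servo_tool([
  [0.4, 0, 0, 0, 0, 0, 0],
  [0.2, 0, 0, 0, 0, 0, 0],
  [0.0, 0, 0, 0, 0, 0, 0],
  [-0.2, 0, 0, 0, 0, 0, 0],
  [-0.2, 0, 0, 0, 0, 0, 0],
  [-0.2, 0, 0, 0, 0, 0, 0],
])

```text
t: 11.85
tool_pos: [543.0, -251.5, 62.3]
tool_rot: [0.613, 0.79, 0.0, -0.0]
force: [0.2, -0.2, 0.6]
gripper_width: 51.0
```

```bash
python3 f.py
```

```text
11.85 [ 543.  -251.5   62.3] F tool [-0.2  0.1 -0.6] M tool [-0.01  0.01  0.02] 51.04721388163459
```

Released. I'll retreat straight up, then look down at the printer.

servo_tool([
  [-0.2, 0, 0, -0.01, 0, 0, 0],
  [-0.2, 0, 0, -0.03, 0, 0, 0],
  [-0.2, 0, 0, -0.06, 0, 0, 0],
  [-0.2, 0, 0, -0.1, 0, 0, 0],
  [-0.2, 0, 0, -0.14, 0, 0, 0],
  [-0.2, 0, 0, -0.18, 0, 0, 0],
  [-0.2, 0.02, 0, -0.22, 0, 0, 0],
  [-0.2, 0.04, 0, -0.24, 0, 0, 0],
  [-0.2, 0.04, 0, -0.24, 0, 0, 0],
  [-0.2, 0.04, 0, -0.24, 0, 0, 0],
])

```text
t: 12.68
tool_pos: [533.8, -211.8, 304.6]
tool_rot: [0.612, 0.791, 0.0, 0.002]
force: [0.7, -0.2, -0.3]
gripper_width: 51.3
```

```bash
python3 f.py; python3 - <<'E'
from h import *
s=snap('wrist');save('fin',s);W=cloud(s)
c=np.array([543.65,-250.85]);ux=np.array([.969,.2475]);uy=np.array([-.2475,.969])
D=W[...,:2]-c;X=D@ux;Y=D@uy;Z=W[...,2]
for a,b in((-52,-47),(-43,-36),(-32,-20),(-15,15),(20,32),(36,43),(47,52)):
    k=(Y>a)&(Y<b)&(abs(X)<16)&(Z>55);q=Z[k];t=X[k&(Z>np.percentile(q,80)-4)] if len(q) else []
    print(a,b,k.sum(),'ztop',np.percentile(q,[50,90]).round(1),'x mid',np.round((t.min()+t.max())/2,1))
for sgn in(1,-1):
    k=(abs(X)<16)&(sgn*Y>50)&(sgn*Y<85)&(abs(Z-82)<1.5);print('clip top',sgn,np.percentile(sgn*Y[k],[2,50,98]).round(1))
i=cv2.resize(s['img'][90:300,150:400],None,fx=3,fy=3,interpolation=2);cv2.imwrite('pics/finc.png',i[...,::-1])
E
```

```text
12.6833 [ 533.8 -211.8  304.6] F tool [-0.3  0.6  0.3] M tool [-0.01 -0.06 -0.04] 51.30604497117613
-52 -47 37 ztop [66.4 68.1] x mid -0.3
-43 -36 51 ztop [64.4 68.2] x mid 0.4
-32 -20 150 ztop [73.2 75.1] x mid -0.3
-15 15 420 ztop [75.1 75.9] x mid 0.2
20 32 178 ztop [73.1 75. ] x mid 0.2
36 43 60 ztop [66.8 68. ] x mid -3.1
47 52 3983 ztop [363.9 369.3] x mid 0.1
clip top 1 [58.4 67.  75.3]
clip top -1 [57.3 65.5 74. ]
```

View pics/finc.png

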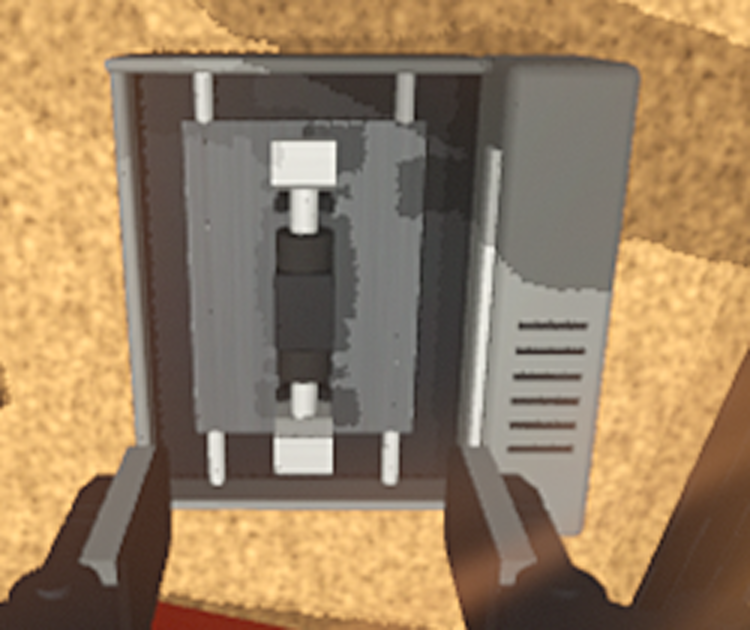

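The roller lies level under both clips. Sleeve tops are at 75 mm and shaft tops at 68 mm on both sides, so the axis is at 62 mm, and both clips are back at their rest spacing. I'll hand it in.

```bash
python3 -c "
from h import *
import pickle
b=pickle.load(open('s0.pkl','rb'))[1];s=snap('side');W0=cloud(b);W=cloud(s)
k=(abs(W0[...,2]-W[...,2])>12)&(W0[...,2]<120)&(W[...,2]<120);n,l,st,c=cv2.connectedComponentsWithStats(k.astype('u1'))
print([(st[i].tolist(),W0[l==i].mean(0).round()) for i in range(1,n) if st[i,4]>25])
print(ctrl.finish_job())"
```

```text
[([294, 1, 10, 13, 30], array([ 2156., -1993.,  -613.])), ([357, 2, 14, 15, 45], array([ 1817., -2348.,  -630.])), ([344, 4, 16, 25, 73], array([ 1885., -2322.,  -726.])), ([273, 12, 19, 16, 69], array([ 2157., -1812.,  -646.])), ([296, 16, 7, 11, 26], array([ 2151., -2005.,  -733.])), ([260, 18, 12, 10, 31], array([ 2160., -1645.,  -615.])), ([407, 20, 8, 15, 31], array([ 1396., -2349.,  -627.])), ([297, 23, 15, 11, 49], array([ 2064., -1976.,  -752.])), ([367, 22, 9, 16, 46], array([ 1693., -2325.,  -738.])), ([418, 23, 13, 9, 28], array([ 1290., -2347.,  -582.])), ([278, 24, 17, 13, 50], array([ 2146., -1839.,  -740.])), ([372, 29, 15, 11, 28], array([ 1607., -2313.,  -743.])), ([239, 31, 9, 16, 38], array([ 2158., -1411.,  -648.])), ([290, 31, 20, 16, 74], array([ 1988., -1828.,  -751.])), ([197, 33, 15, 15, 33], array([ 2162., -1071.,  -537.])), ([266, 33, 14, 8, 29], array([ 2137., -1689.,  -743.])), ([257, 35, 8, 11, 27], array([ 2145., -1572.,  -731.])), ([405, 40, 14, 11, 37], array([ 1334., -2335.,  -741.])), ([276, 42, 7, 12, 26], array([ 2010., -1635.,  -755.])), ([415, 45, 10, 11, 29], array([ 1259., -2327.,  -738.])), ([202, 49, 15, 17, 48], array([ 2158., -1089.,  -661.])), ([263, 49, 13, 8, 28], array([ 2010., -1523.,  -749.])), ([296, 49, 15, 13, 39], array([ 1811., -1677.,  -752.])), ([191, 59, 8, 12, 33], array([2155., -967., -666.])), ([219, 69, 18, 9, 48], array([ 2020., -1139.,  -750.])), ([230, 78, 13, 14, 39], array([ 1873., -1081.,  -752.])), ([184, 88, 11, 10, 32], array([2023., -803., -751.])), ([224, 90, 10, 10, 29], array([1836., -973., -752.])), ([192, 112, 12, 9, 27], array([1802., -689., -752.])), ([310, 141, 16, 17, 161], array([ 557., -273.,   39.])), ([178, 222, 29, 28, 312], array([561., 262.,  45.]))]
the job is handed in; nothing more can be done
None
```

The long roller is snapped home in the printer under both clips, the gripper has let go and is clear, and the job is handed in at about 13 s.

- **Grip and press:** I gripped the roller on its middle block and lined it up on the clips with the wrist camera. I then pressed it down in steps. The force readings after each step showed at most about 9 N of contact; force during a step was not recorded. The contact force fell away as it dropped home.
- **Seating:** From above, sleeve tops measured about 75 mm and the shaft tops about 68 mm on both sides. That puts the axis level at about 62 mm. The shaft ends sit under both lips, and both clip tops are back at about their rest distances.
- **The rest of the desk:** Comparing side views before and after, the only changes near the work are the emptied rack place and the roller in the printer. The other differences were depth noise in the far background.
- **Disagreements:**
  - The roller measured about 116 mm overall against the stated 112 mm. 116 mm agrees with the stated sleeve length plus 24 mm of shaft each side.
  - In the last view, one depth strip on the +y shaft gave an x-middle of −3 mm, and another strip was spoiled by a gripper finger. The picture shows the roller straight, so I took both as faulty readings.

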